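# Release the ratchet and close the sample press

## Task

The hand press on the lab bench is held open by its ratchet. With the fingertips, press the yellow pawl tab down as far as it goes, so that the pawl swings clear of the teeth and stays there, then push the black-gripped handle all the way down to its stop so that the press closes. Do not lift or shift the things standing around the press, and finish with the hand clear.

Things in the scene. Friction and masses are not known exactly. Their poses are not given: they have to be found in the camera images.
- press: Fixed cream bench press. Origin on its die axis at bench level; z up, y the way the handle points; pawl tab on the -y side; yaw within 0.35 rad. Base plate x +-75, y -130 to 110 mm, 20 high. Crosshead x -45 to 15, y -100 to 75, z 145 to 215 mm; a square ram stands through it up to 246 mm at x -15. Handle, toothed sector and pawl move in the vertical plane x = +34 mm.
- axle (a point): Point on the handle's hinge axis, in the plane the handle moves in, 180 mm above the bench, at x = 34, y = 0 mm of the press. The hinge axis is level, along the press's x. The steel sector on it has teeth out to 64 mm radius.
- pad (a point): Centre of the upper face of the black grip at the end of the handle, moving with it. The grip is 70 mm long (155 to 225 mm from the axle), 32 mm wide, 20 mm thick; this point is 190 mm out from the axle along the handle and 10 mm above the handle's centre line.
- handle (a joint): Angle of the handle in rad: at 0 it points 0.5 rad above level toward the press's +y; grows as it is pushed down (elevation = 0.5 - value); lower stop at 0.85. Starts at 0.01 to 0.08; with the pawl engaged a tooth stops it at about 0.10. Freed, a stiff friction hinge keeps it where it is left; about 4 N down at the grip moves it, and it drives the ram down.
- tab (a point): Centre of the upper face of the yellow pawl tab, about 200 mm above the bench, moving with the pawl. The tab is 36 mm along the press's x, 42 mm along its y, 8 mm thick. It lies 125 mm from the axle toward -y of the press, 46 mm from the pawl's pin, and sinks about 20 mm when pressed fully.
- pawl (a joint): Angle of the pawl in rad: 0 engaged in the teeth (starts between 0 and 0.04), grows as the tab is pressed down, 0.42 at its stop, fully free. Above 0.2 it is well clear of the teeth. Friction keeps it where it is left; about 4 N on the tab moves it, a little more as the tab tilts under the finger.
- amber_jar_mid (a point): Bystander, loose: small amber glass jar with white cap, 44 mm diameter, 75 mm tall, standing; point half-way up.
- beaker_mid (a point): Bystander, loose: small empty glass beaker, 52 mm rim diameter, 70 mm tall, standing; point half-way up.
- die_plug_mid (a point): Bystander, loose: steel die plug with a narrower stem, 40 mm diameter, 50 mm tall, standing; point half-way up.

How it is judged:
On the way, in this order (a step that is already met when the one before it is completed fails the run):
1. the pawl is pressed clear of the teeth with the fingers while the handle is still up (value of joint pawl above 0.22 rad and value of joint handle below 0.2 rad and contact force between the fingers and pawl above 0.5 N), for 0.05 s.
2. the handle is pushed down to its stop by the fingers (value of joint handle above 0.8 rad and contact force between the fingers and handle above 0.5 N), for 0.05 s.
At the end, for the whole second after the job is handed in: The handle is within 0.05 rad of its lower stop (joint handle above 0.80), the pawl is left free of the teeth (joint pawl above 0.18), and the three bystanders are within 20 mm of where they stood (value of joint handle above 0.8 rad and value of joint pawl above 0.18 rad and distance of each of amber_jar_mid, beaker_mid, die_plug_mid from where it was at the start of the episode below 0.02 m); the robot touches nothing.
It fails at once if a bystander is lifted, knocked over or shifted more than 20 mm (distance of any of amber_jar_mid, beaker_mid, die_plug_mid from where it was at the start of the episode above 0.02 m).
It also fails if it takes over 53 s, if anything falls off the work surface, if the arm or the gripper's body presses on something with over 40 N, if the wrist force passes 120 N, or if a joint passes its speed limit or range.

## Robot

A 7-joint arm with a two-finger parallel gripper is mounted at the origin on the work surface. World frame = base frame: x ahead of the robot, y to its left, z up, the work surface at z = 0. Lengths are in m, angles in rad, forces in N, time in s.
With the tool pointing down it reaches from about 0.35 to 0.9 m from the base axis. Payload 7.2 kg.
Tool frame: the origin (TCP) lies midway between the tips of the shut fingers; the grasp point (between the pads) lies 19 mm behind it (ctrl.pinch_z is the z of the grasp point in the tool frame, in m); z points along the fingers, x is the direction in which the jaws open and shut, and the axes are right-handed (so a half turn about z gives the same grasp; the last joint's range is limited). The gripper opens to 88 mm and grips with 3 to 60 N. Pads are 20 mm wide; open, the fingers measure 115 mm over their backs; the gripper's body (75 mm by 178 mm) begins 61 mm behind the grasp point.
Start: joints at [1.25, 0.411, -0.013, 1.596, 0.006, 1.134, -0.082], TCP at [0.156, -0.605, 0.223] pointing down, gripper open.
Joint ranges: [-2.95, 2.95], [-0.29, 1.99], [-1.47, 1.44], [0.14, 2.54], [-1.03, 4.17], [0.13, 1.85], [-2.86, 2.86]. Speed limits (rad/s): [2.39, 2.39, 3.01, 3.01, 3.14, 3.14, 3.14].

## Interface

Orientations are given as a unit quaternion [w, x, y, z].
In Python, from station import ctrl gives the robot as it stands. The module is installed in compiled form; this text tells all that it offers.
- The arm moves only by the tool jog_arm, never from a script. Its argument "rows" is text: rows parted by semicolons, each of 7 numbers parted by spaces: the shift along the world's x, y, z in m, then the turn, a rotation vector about the world's x, y, z in rad, then the finger opening in m, from 0 to 0.0878. A call has 1 to 8 rows; each row is the pose to reach, as a shift and turn from the pose measured when the call began; what a row does not reach only later rows make up. A row lasts 1/10 s, in which the tool goes at most 50 mm and 8.59 degrees, less where a joint would pass 70% of its speed; a pose out of reach is approached as far as the arm can. A call with a gripper value outside its range is refused whole. The fingers move at their own pace and stop on an object; "grip_force" is the grip in N (left out, the last holds). Time passes only in rows, so rows that repeat a pose let the fingers close. It gives the time, the measured TCP pose, the force and the opening at its end, in the units of the state.
- ctrl.get_obs(): the state, without advancing time (a new reading comes with each control period).
- ctrl.read_camera(name): name is "scene" or "top" or "wrist"; returns a dict with "image" (480x640x3 uint8, blue, green, red), "intrinsics" (3x3 intrinsics, pixels), "k1" (the pictures are not rectified: a ray, as slopes to the right and down, at radius r is drawn at 1 + k1 r^2 times it, then the intrinsics apply), "T" (4x4, takes a point from camera to world coordinates). Camera axes: x right, y down, z forward; pixel columns grow to the right and rows downward; lengths in m; the calibration is good to about 2 mm. A picture is of the moment at which its call begins. There is no depth.
- ctrl.finish_job(): hands the job in, once; it reports no verdict.
The state is a dict: "time": time; "joint_positions": joint angles; "dq": joint speeds; "effort": joint torques, N m; "ee_pos": TCP position; "orientation": TCP orientation; "force": force on the tool from outside, world axes, zero at the start; "ft_torque": the same for the moment, N m; "opening": finger opening in m.
Only numpy, scipy, OpenCV 4.12 (cv2) and the standard library are available. Lean on these libraries where they do the work, as an engineer would, in place of code of your own. Each camera call takes 0.05 s, during which the arm holds its last target. There are 200 camera calls.

## Working session

There is one attempt and no reset: what is moved stays moved. The work goes in short steps, Python scripts to look and compute and a tool call to move; the robot and the scene stay as the last step left them, time stands still between calls to the robot, and variables do not carry over. Pictures are saved under pics/ and viewed, about 8 in all and at most 12, crops included, and the job is handed in when it is done.

Besides the shell and the picture viewer there is one more tool, called as name(argument=value, ...) on one line, values as JSON. jog_arm: Moves the arm, as the interface text tells. Its arguments: {"type":"object","properties":{"rows":{"type":"string"},"grip_force":{"type":"number"}},"required":["rows"]}

```bash
mkdir -p pics; cat > h.py <<'E'
from station import ctrl
import numpy as np, cv2
def shot(n,f):
    c=ctrl.read_camera(n); cv2.imwrite(f'pics/{f}.png',c['image']); np.savez(f'pics/{f}.npz',K=c['intrinsics'],k1=c['k1'],T=c['T']); return c
def load(f): return np.load(f'pics/{f}.npz')
def D(c): return np.array([float(c['k1']),0,0,0])
def ray(c,px):
    # image: d = s(1+k1 r^2), standard radial model
    s=cv2.undistortPointsIter(np.array([[px]],float),c['K'],D(c),None,None,(3,50,1e-10))[0,0]
    T=c['T']; return T[:3,3],T[:3,:3]@np.r_[s,1]
def atz(c,px,z):
    o,d=ray(c,px); return o+d*(z-o[2])/d[2]
def proj(c,P):
    P=np.atleast_2d(np.asarray(P,float)); T=np.linalg.inv(c['T']); r=cv2.Rodrigues(T[:3,:3])[0]
    return cv2.projectPoints(P,r,T[:3,3],c['K'],D(c))[0][:,0]
E
python3 - <<'E'
from h import *
for n in('scene','top'):
    c=shot(n,n+'0'); print(n,c['T'].round(3).tolist(),c['intrinsics'].round(1).tolist(),c['k1'])
print(ctrl.get_obs())
E
```

```text
scene [[0.776, 0.464, -0.427, 0.908], [0.63, -0.571, 0.526, -0.317], [0.0, -0.677, -0.736, 0.659], [0.0, 0.0, 0.0, 1.0]] [[441.8, 0.0, 319.5], [0.0, 441.8, 240.2], [0.0, 0.0, 1.0]] 0.00974561548782505
top [[-0.006, -0.993, 0.119, 0.515], [-1.0, 0.007, 0.007, 0.015], [-0.008, -0.119, -0.993, 1.123], [0.0, 0.0, 0.0, 1.0]] [[552.0, 0.0, 317.7], [0.0, 552.0, 238.4], [0.0, 0.0, 1.0]] -0.056732685926801585
{'time': 0.1, 'joint_positions': array([ 1.24978217,  0.4118347 , -0.01274013,  1.59693014,  0.00562343,
        1.13426391, -0.08220442]), 'dq': array([ 0.00010435, -0.00030389, -0.00089487, -0.00195071, -0.00136953,
        0.00030866,  0.00045035]), 'effort': array([ 2.41741312e-03, -5.89095318e+01,  6.43578675e-01, -2.91710383e+01,
       -5.37500193e-02,  1.45309939e-02,  1.11492238e-04]), 'ee_pos': array([ 0.15619673, -0.6047227 ,  0.22189616]), 'orientation': array([-3.84674219e-04,  7.90627157e-01, -6.12297484e-01, -5.84980857e-04]), 'force': array([ 0.71858435, -1.08964532, -0.72519165]), 'ft_torque': array([ 0.0176455 , -0.02897662,  0.02058049]), 'opening': 0.08768742053729149}
```

View pics/scene0.png

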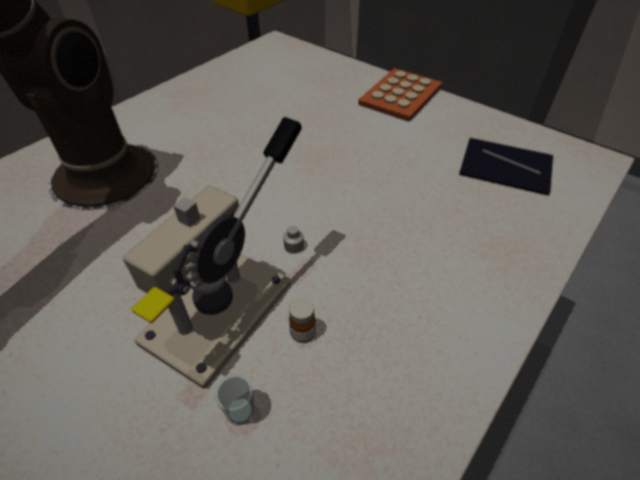

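View pics/top0.png

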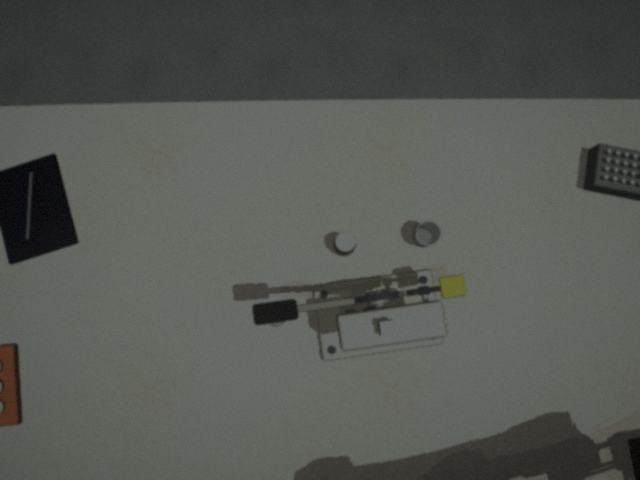

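The top view shows the yellow tab at about (453,286) and the black grip at about (275,312). The jar is at (345,243) and the beaker at (424,234). In the scene view the tab is at (153,304), the grip end at (283,140), the jar at (302,320), the beaker at (236,400) and the plug at (293,240).

```bash
python3 - <<'E'
from h import *
t=load('top0'); s=load('scene0')
# tab/grip centroids by colour
for f in('top0','scene0'):
    im=cv2.imread(f'pics/{f}.png'); hsv=cv2.cvtColor(im,cv2.COLOR_BGR2HSV)
    m=((abs(hsv[...,0].astype(int)-28)<7)&(hsv[...,1]>170)&(hsv[...,2]>70)).astype(np.uint8)
    n,l,st,ce=cv2.connectedComponentsWithStats(m); print(f,[(st[i].tolist(),ce[i].round(1).tolist()) for i in range(1,n) if st[i,4]>60])
def tri(a,b):
    o1,d1=ray(t,a);o2,d2=ray(s,b);A=np.c_[d1,-d2];k=np.linalg.lstsq(A,o2-o1,rcond=None)[0]
    p,q=o1+d1*k[0],o2+d2*k[1]; return ((p+q)/2).round(4),np.linalg.norm(p-q).round(4)
print('tab',atz(t,(453,286),.2),atz(s,(153.5,303.5),.2),tri((453,286),(153.5,303.5)))
print('grip',atz(t,(275,312),.27),tri((275,312),(284,138)))
print('jar top',atz(t,(345,242),.075),'beaker rim',atz(t,(425,234),.05),'plug',atz(s,(293,232),.05))
# yaw from tab+grip
tab=atz(t,(453,286),.2);g=atz(t,(275,312),.27)
v=(g-tab)[:2];yaw=np.arctan2(-v[0],v[1]);print('yaw',yaw,'len',np.linalg.norm(v),'expect',.125+.167)
# fit: press pose x,y,yaw, handle angle, on tab+grip in both pics
from scipy.optimize import least_squares
def pts(p):
    c,sn=np.cos(p[2]),np.sin(p[2]);e=.5-p[3]
    L=np.array([[.034,-.125,.2],[.034,.19*np.cos(e)-.01*np.sin(e),.18+.19*np.sin(e)+.01*np.cos(e)],[-.015,0,.246]])
    return np.c_[p[0]+c*L[:,0]-sn*L[:,1],p[1]+sn*L[:,0]+c*L[:,1],L[:,2]]
def res(p):
    P=pts(p); return np.r_[(proj(t,P[:2])-[[453,286],[275,312]]).ravel(),(proj(s,P)-[[153.5,303.5],[284,138],[186,207]]).ravel()]
r=least_squares(res,[.5,0,yaw,.05]);print(r.x.round(4),r.fun.round(1));print(pts(r.x).round(4))
E
```

```text
top0 []
scene0 [([132, 287, 42, 35, 805], [152.9, 303.8])]
tab [ 0.54420324 -0.20429741  0.2       ] [ 0.54918215 -0.202587    0.2       ] (array([ 0.5453, -0.2033,  0.1967]), np.float64(0.004))
grip [0.5040646 0.0870412 0.27     ] (array([0.5059, 0.089 , 0.2698]), np.float64(0.0054))
jar top [ 0.63356876 -0.02991416  0.075     ] beaker rim [ 0.6511044  -0.18814529  0.05      ] plug [0.50259541 0.10288184 0.05      ]
yaw 0.13691124638265406 len 0.29409063191390605 expect 0.29200000000000004
[ 0.4969 -0.0836  0.1404  0.0635] [-1.1 -2.3 -0.2 -2.  -0.5 -0.5 -1.8  1.2 -1.3 -3.3]
[[ 0.5481 -0.2026  0.2   ]
 [ 0.5071  0.0875  0.2694]
 [ 0.4821 -0.0857  0.246 ]]
```

jog_arm(rows="0.03 0.03 0.02 0 0 -0.06 0; 0.06 0.06 0.04 0 0 -0.11 0; 0.095 0.095 0.05 0 0 -0.11 0; 0.13 0.13 0.05 0 0 -0.11 0; 0.165 0.165 0.05 0 0 -0.11 0; 0.2 0.2 0.05 0 0 -0.11 0; 0.235 0.235 0.05 0 0 -0.11 0; 0.27 0.27 0.05 0 0 -0.11 0")

```text
time: 0.9
ee_pos: [0.4271, -0.333, 0.2718]
orientation: [-0.0, 0.756, -0.655, -0.001]
force: [0.9, -1.3, 0.1]
opening: 0.0277
```

jog_arm(rows="0.03 0.03 0 0 0 0 0; 0.06 0.06 0 0 0 0 0; 0.09 0.09 0 0 0 0 0; 0.11 0.112 0 0 0 0 0; 0.121 0.123 -0.01 0 0 0 0; 0.121 0.123 -0.03 0 0 0 0; 0.121 0.123 -0.045 0 0 0 0; 0.121 0.123 -0.045 0 0 0 0")

```text
time: 1.7
ee_pos: [0.546, -0.2106, 0.2237]
orientation: [0.001, 0.755, -0.655, -0.003]
force: [0.5, -0.2, 0.4]
opening: 0.0005
```

```bash
python3 - <<'E'
from h import *
o=ctrl.get_obs();print(o['ee_pos'],o['force'],o['opening'],o['joint_positions'].round(2))
c=shot('scene','s1');t=shot('top','t1')
print(proj(load('s1'),o['ee_pos']))
cv2.imwrite('pics/c1.png',np.hstack([cv2.resize(c['image'][190:390,60:260],(400,400),interpolation=3),cv2.resize(t['image'][180:380,350:550],(400,400),interpolation=3)]))
E
```

```text
[ 0.54595883 -0.2105805   0.22373838] [ 0.4865595  -0.23190019  0.37570123] 0.00046649403001725097 [ 0.49  0.36 -0.26  1.68  0.1   1.12 -1.23]
[[140.85074492 295.09623536]]
```

View pics/c1.png

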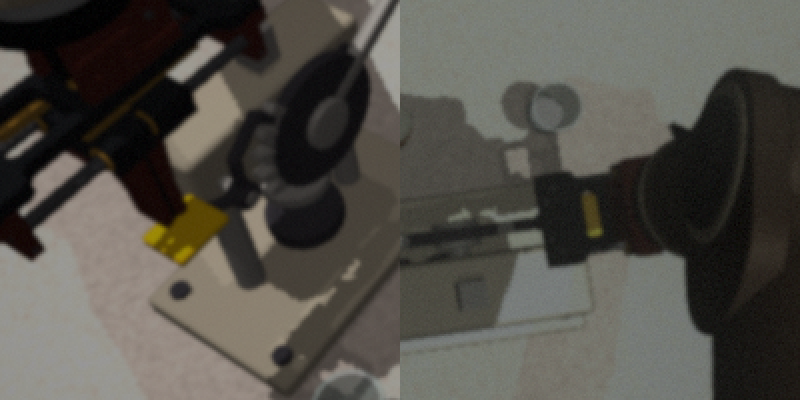

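The shut fingertips are above the tab (scene crop about (170,220), tab centre about (187,228)), in line with it, and nothing else is near. Pressing now.

jog_arm(rows="0.001 0 -0.01 0 0 0 0; 0.001 0 -0.018 0 0 0 0; 0.001 0 -0.024 0 0 0 0; 0.001 0 -0.028 0 0 0 0; 0.001 0 -0.032 0 0 0 0; 0.001 0 -0.036 0 0 0 0")

```text
time: 2.4
ee_pos: [0.5487, -0.2124, 0.1909]
orientation: [0.0, 0.755, -0.656, 0.0]
force: [-0.2, -5.4, 4.3]
opening: 0.0008
```

jog_arm(rows="0 0.001 -0.004 0 0 0 0; 0 0.001 -0.008 0 0 0 0; 0 0.001 -0.012 0 0 0 0; 0 0.001 -0.015 0 0 0 0; 0 0.001 -0.015 0 0 0 0")

```text
time: 2.9
ee_pos: [0.5493, -0.2132, 0.1791]
orientation: [0.001, 0.755, -0.656, 0.002]
force: [-7.0, -4.1, 23.2]
opening: 0.0005
```

jog_arm(rows="0 0 0.02 0 0 0 0; 0 0 0.05 0 0 0 0; 0 -0.03 0.08 0 0 0 0; 0 -0.07 0.1 0 0 0 0; 0 -0.11 0.1 0 0 0 0; 0 -0.11 0.1 0 0 0 0")

```text
time: 3.5
ee_pos: [0.5477, -0.3293, 0.2788]
orientation: [0.002, 0.752, -0.659, 0.003]
force: [-0.6, 0.8, -0.6]
opening: 0.0001
```

```bash
python3 - <<'E'
from h import *
o=ctrl.get_obs();print(o['ee_pos'],o['force'])
c=shot('scene','s2');a=cv2.imread('pics/scene0.png')
cv2.imwrite('pics/c2.png',np.hstack([cv2.resize(i[230:350,110:250],(400,343),interpolation=3) for i in(a,c['image'])]))
E
```

```text
[ 0.54774835 -0.32930668  0.27882584] [-0.58180953  0.78876343 -0.62024025]
```

View pics/c2.png

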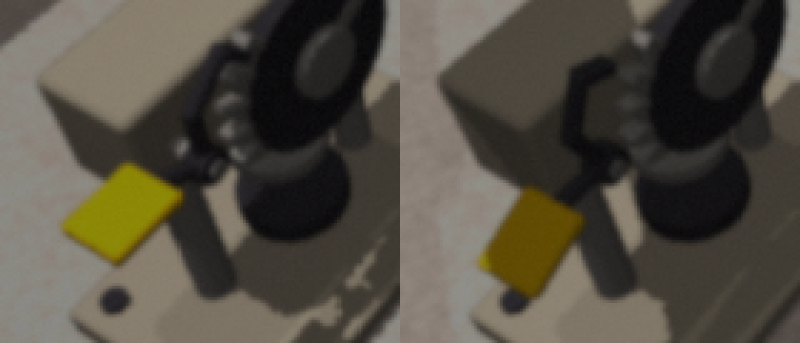

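The pawl arm has swung clear of the sector teeth: its tip moved from crop (240,40) to (605-400,65), and the tab sank about 10 px, which matches the full 20 mm. Next I go over to the grip.

jog_arm(rows="0 0 0.03 0 0 0 0; 0 0.02 0.07 0 0 0 0; 0 0.065 0.08 0 0 0 0; -0.01 0.11 0.08 0 0 0 0; -0.015 0.155 0.08 0 0 0 0; -0.02 0.2 0.08 0 0 0 0; -0.025 0.245 0.08 0 0 0 0; -0.03 0.29 0.08 0 0 0 0")

```text
time: 4.35
ee_pos: [0.5172, -0.0319, 0.3579]
orientation: [0.001, 0.754, -0.657, 0.001]
force: [1.4, 0.2, -0.4]
opening: 0.0006
```

jog_arm(rows="-0.005 0.045 0 0 0 0 0; -0.01 0.09 0 0 0 0 0; -0.012 0.125 0 0 0 0 0; -0.012 0.135 0 0 0 0 0; -0.012 0.135 -0.02 0 0 0 0; -0.012 0.135 -0.03 0 0 0 0; -0.012 0.135 -0.03 0 0 0 0")

```text
time: 5.05
ee_pos: [0.5041, 0.1027, 0.3261]
orientation: [0.002, 0.754, -0.657, 0.0]
force: [-0.3, 0.9, 0.9]
opening: 0.0001
```

```bash
python3 - <<'E'
from h import *
o=ctrl.get_obs();print(o['ee_pos'],o['force'],o['joint_positions'].round(2))
c=shot('scene','s3')['image']
p=o['ee_pos'];print(proj(load('s3'),[p,[p[0],p[1],.274]]))
cv2.imwrite('pics/c3.png',cv2.resize(c[40:340,100:400],(600,600),interpolation=3))
E
```

```text
[0.50410103 0.10268718 0.3260954 ] [-0.3077709   0.8822349   0.91762231] [ 0.11  0.18 -0.48  1.68  0.09  1.3  -1.82]
[[285.28514871 100.42842577]
 [287.22536065 131.44112744]]
```

View pics/c3.png

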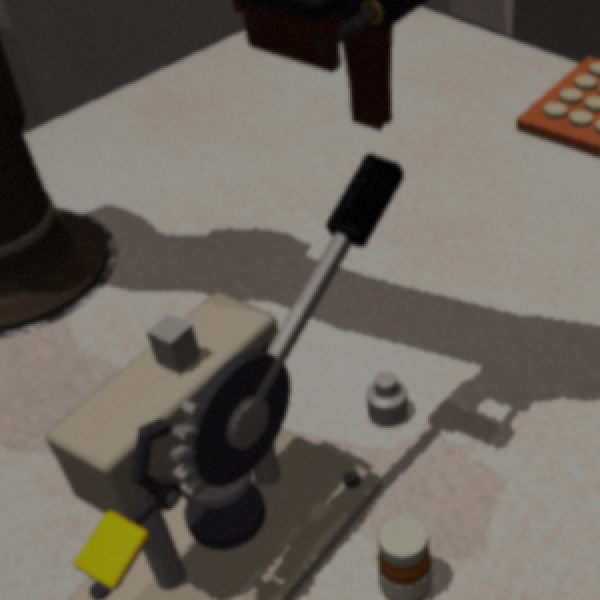

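The fingertips (370,122) are straight above the outer half of the grip, and a straight drop lands at about (374,183). Pushing down.

jog_arm(rows="0 0 -0.02 0 0 0 0; 0 0 -0.035 0 0 0 0; 0 0 -0.047 0 0 0 0; 0 0 -0.059 0 0 0 0; 0 0.001 -0.071 0 0 0 0; 0 0.002 -0.083 0 0 0 0; 0 0.003 -0.095 0 0 0 0; 0 0.004 -0.107 0 0 0 0")

```text
time: 5.9
ee_pos: [0.5055, 0.1077, 0.2209]
orientation: [0.0, 0.754, -0.657, 0.001]
force: [-0.2, 3.0, 5.0]
opening: 0.0004
```

jog_arm(rows="0 0 -0.012 0 0 0 0; 0 0 -0.024 0 0 0 0; 0 0 -0.036 0 0 0 0; 0 0 -0.048 0 0 0 0; 0 0 -0.058 0 0 0 0; 0 0 -0.068 0 0 0 0")

```text
time: 6.5
ee_pos: [0.5061, 0.1066, 0.1521]
orientation: [0.0, 0.754, -0.657, 0.002]
force: [0.8, -1.3, 4.4]
opening: 0.0004
```

jog_arm(rows="0 0 -0.01 0 0 0 0; 0 0 -0.018 0 0 0 0; 0 0 -0.024 0 0 0 0; 0 0 -0.029 0 0 0 0; 0 0 -0.033 0 0 0 0; 0 0 -0.033 0 0 0 0")

```text
time: 7.1
ee_pos: [0.5063, 0.1059, 0.1239]
orientation: [0.001, 0.753, -0.658, 0.003]
force: [-18.1, -9.0, 57.9]
opening: 0.0002
```

A firm stop at z = 0.124, against about 0.127 predicted. Retract and check.

jog_arm(rows="0 0 0.02 0 0 0 0; 0 0.01 0.06 0 0 0 0; 0 0.02 0.1 0 0 0 0; 0 0.04 0.14 0 0 0 0; 0 0.08 0.17 0 0 0 0; 0 0.12 0.18 0 0 0 0; 0 0.15 0.18 0 0 0 0; 0 0.15 0.18 0 0 0 0")

```text
time: 7.9
ee_pos: [0.5042, 0.2609, 0.3035]
orientation: [0.001, 0.756, -0.655, 0.002]
force: [-0.7, 0.0, 0.7]
opening: 0.0006
```

```bash
python3 - <<'E'
from h import *
o=ctrl.get_obs();print(o['ee_pos'],o['force'],o['time'])
c=shot('scene','s4')['image'];s=load('s4')
e=-.35;yw=.1404;r=lambda e:[.4969+np.cos(yw)*.034-np.sin(yw)*(.19*np.cos(e)-.01*np.sin(e)),-.0836+np.sin(yw)*.034+np.cos(yw)*(.19*np.cos(e)-.01*np.sin(e)),.18+.19*np.sin(e)+.01*np.cos(e)]
print('pad at 0.85,0.80,0.75:',proj(s,[r(-.35),r(-.3),r(-.25)]))
cv2.imwrite('pics/c4.png',cv2.resize(c[140:440,100:400],(600,600),interpolation=3))
E
```

```text
[0.5042385  0.26087379 0.30346105] [-0.68862402  0.01086529  0.71074338] 7.9
pad at 0.85,0.80,0.75: [[291.63274716 204.31527455]
 [292.19324427 199.64813761]
 [292.61358296 195.01758637]]
```

View pics/c4.png

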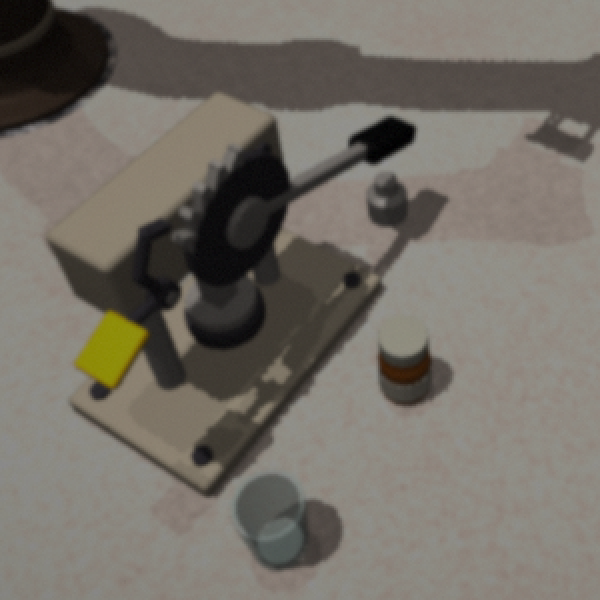

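The grip's upper face is at image pixel (292,206); the prediction at the stop (0.85) is (292,204). The pawl is still clear, the ram is down, and the plug, jar and beaker are where they were.

```bash
python3 -c "
from station import ctrl
print(ctrl.finish_job())"
```

```text
the job is handed in; nothing more can be done
None
```

The press is closed: I pressed the pawl tab down to its stop with the shut fingertips, then pushed the handle down to its lower stop. I handed the job in at about 8 s of robot time, with the hand clear.

- **Pawl:** The tab met a firm stop at 23 N, with the fingertips at z = 0.179 m. Pictures taken afterwards show the pawl clear of the teeth, and it was still clear after the handle came down.
- **Handle:** It stopped firmly at z = 0.124 m against about 0.127 m predicted, with 58 N upward on the tool. In the last picture the grip is within about 2 px of where it should be at 0.85 rad.
- **Bystanders and hand:** The jar, beaker and die plug look unmoved in the last picture, judged by eye. The tool force was about 1 N with the hand away.

No check failed or disagreed. The hand-in gave no verdict.

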